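# Switch the unit and zero two kitchen scales

### The arm

A 6-joint arm with a two-finger parallel gripper is mounted at the origin on a cart in front of the work surface, level with it; the furniture and walls round the work are solid. World frame = base frame: x ahead of the robot, y to its left, z up, the work surface at z = 0. Lengths are in mm, angles in rad, forces in N, time in s.
With the tool pointing down it reaches from about 375 to 975 mm from the base axis. Payload 3.8 kg.
Tool frame: the origin (TCP) lies on the front face of the gripper's body, between the roots of the fingers; the fingertips stand 64 mm ahead of it and the grasp point (between the pads) lies 45 mm ahead of it (ctrl.tip_extent is the distance from the TCP to the fingertips, in mm); z points along the fingers, y is the line along which they close (so a half turn about z gives the same grasp; the last joint's range is limited). The gripper opens to 88 mm and grips with 3 to 60 N. Pads are 18 mm wide; open, the fingers measure 123 mm over their backs; the gripper's body (75 mm by 187 mm) begins 45 mm behind the grasp point.
Start: joints at [-1.344, 0.264, 1.604, -0, 1.274, -0.037], TCP at [176.002, -651.646, 302.706] pointing down, gripper open.
Joint ranges: [-2.63, 2.63], [-0.94, 2.18], [0.31, 2.57], [-1.31, 4.45], [0, 2.66], [-2.55, 2.55]. Speed limits (rad/s): [2.57, 2.57, 3.14, 3.14, 3.14, 3.14].

### API

Orientations are given as a rotation vector (axis times angle).
In Python, from rig import telemetry, vision, ticket, ctrl gives the robot as it stands. The module is installed in compiled form; this text tells all that it offers.
- The arm moves only by the tool arm_command, never from a script. Its argument "targets" is one flat list of numbers, 5 for each row, row after row: the closure, from 0 (fully open) to 1 (shut), then the shift along the tool's x, y, z in m, then the turn about the tool's z in degrees. In form: [grip, dx, dy, dz, turn, grip, dx, dy, dz, turn, ...]. A call has 1 to 5 rows; each row shifts and turns the commanded pose from where the row before left it, along the tool's axes as they then stand; what a row does not reach is not made up. A row lasts 1/8 s, in which the tool goes at most 62.5 mm and 10.7 degrees, less where a joint would pass 70% of its speed; a pose out of reach is approached as far as the arm can. A call is refused whole if a number of a shift passes 0.0625 or a number of a turn 10.7, either way. A call with a gripper value outside its range is refused whole. The fingers move at their own pace and stop on an object; "squeeze" is the grip in N (left out, the last holds). Time passes only in rows, so rows that do not move let the fingers close. It gives the time, the measured TCP pose, the force, the opening and the grip force at its end, in the units of the state.
- telemetry.get_state(): the state, without advancing time (a new reading comes with each control period).
- vision.camera(name): name is "scene" or "top" or "wrist"; returns the picture (420x560x3 uint8, red, green, blue); there is no depth.
- vision.calibration(name): a dict with "fx", "fy", "cx", "cy" (pixels), "extrinsics" (4x4, takes a point from camera to world coordinates); the wrist camera has in their place "hand_eye" (4x4, takes a point from camera to tool coordinates, whose origin is the TCP and whose axes are the flange's). Camera axes: x right, y down, z forward; pixel columns grow to the right and rows downward; lengths in mm; the calibration is good to about 2 mm. The wrist camera is an equidistant fisheye: a pixel r from the principal point sees the ray r / f radians off the axis. A picture is of the moment at which its call begins: read the wrist's pose just before it. calibration takes no time and is no camera call.
- ticket.hand_in(): hands the job in; it is judged then, once.
The state is a dict: "time": time; "qpos": joint angles; "joint_vel": joint speeds; "effort": joint torques, N m; "tool_pos": TCP position; "tool_rot": TCP orientation; "force": force on the tool from outside, world axes, zero at the start; "torque": the same for the moment, N m; "opening": opening from 0.0 (shut) to 1.0 (fully open); "gripper_force": force on a finger pad.
Only numpy, scipy, OpenCV 4.12 (cv2) and the standard library are available. Lean on these libraries where they do the work, as an engineer would, in place of code of your own. Each camera call takes 0.05 s, during which the arm holds its last target. There are 200 camera calls.

### The job

Get the two kitchen scales ready for weighing: with your fingertips, on the scale that carries the steel bowl press the left key (it changes the unit), then the right key (it sets zero), and after that press the right key of the empty scale. Press each key fully down for a moment and let it come up before the next; never press the left key of the empty scale or two keys at once. Nothing is to be picked up: do not lift or shove the scales or the bowl, and leave the timer and piping nozzle around them alone.

Things in the scene. Friction and masses are not known exactly. Their poses are not given: they have to be found in the camera images.
- scale_a: the scale that carries the bowl: kitchen scale, loose, about 1 kg, 258 mm deep (x), 216 wide (y), 44 high. Origin: centre of its underside, z up; +x points away from the robot (within 0.25 rad). Plate: x -46 to +129 mm, y -102 to +102 mm, top 44 mm up. In front of it, toward the robot, a dark panel 30 mm up with a small key at either end. Left or right of the other.
- scale_b: the empty scale, the same model and size as the other, same frame: origin at the centre of its underside, +x from the keys to the plate. No object on its plate.
- bowl: small steel bowl, 110 mm across the rim, 42 mm high, 0.09 kg, standing loose on the plate of scale_a (rim about 86 mm above the table, its centre 45 to 70 mm behind the scale's centre). Origin: centre of its underside.
- scale_a_left (a point): left key of the scale with the bowl: middle of the key's top, 17 mm across, 33 mm above the table, 3 mm proud of the panel; near the left end of the panel as seen from the robot, at +62 mm in the scale's y and -84 mm in its x; the plate, 11 mm higher, begins 38 mm behind it. Fixed to the scale: this point does not sink with the key
- scale_a_right (a point): right key of the scale with the bowl: middle of the key's top, 17 mm across, 33 mm above the table, 3 mm proud of the panel; near the right end of the panel as seen from the robot, at -62 mm in the scale's y and -84 mm in its x; the plate, 11 mm higher, begins 38 mm behind it. Fixed to the scale: this point does not sink with the key
- scale_b_left (a point): left key of the empty scale: middle of the key's top, 17 mm across, 33 mm above the table, 3 mm proud of the panel; near the left end of the panel as seen from the robot, at +62 mm in the scale's y and -84 mm in its x; the plate, 11 mm higher, begins 38 mm behind it. Fixed to the scale: this point does not sink with the key
- scale_b_right (a point): right key of the empty scale: middle of the key's top, 17 mm across, 33 mm above the table, 3 mm proud of the panel; near the right end of the panel as seen from the robot, at -62 mm in the scale's y and -84 mm in its x; the plate, 11 mm higher, begins 38 mm behind it. Fixed to the scale: this point does not sink with the key
- scale_a_key_unit (a joint): left key of the scale with the bowl: 0 = up, grows as it is pressed straight down, 0.0015 m = fully down; a spring pushes it back up, fully down takes 6 N (4 N per mm)
- scale_a_key_tare (a joint): right key of the scale with the bowl: 0 = up, grows as it is pressed straight down, 0.0015 m = fully down; a spring pushes it back up, fully down takes 6 N (4 N per mm)
- scale_b_key_unit (a joint): left key of the empty scale: 0 = up, grows as it is pressed straight down, 0.0015 m = fully down; a spring pushes it back up, fully down takes 6 N (4 N per mm)
- scale_b_key_tare (a joint): right key of the empty scale: 0 = up, grows as it is pressed straight down, 0.0015 m = fully down; a spring pushes it back up, fully down takes 6 N (4 N per mm)
- timer: round white kitchen timer, 64 mm across, 44 mm high, loose on the table in front of the scales; leave alone. Origin: centre of its underside.
- nozzle: steel piping nozzle, a cone 29 mm across and 50 mm high, loose on the table left of the scales; leave alone. Origin: centre of its underside.

How it is judged (in metres and radians):
On the way, in this order (a step that is already met when the one before it is completed fails the run):
1. the left key of the scale with the bowl is pressed down by the fingers, all other keys up (value of joint scale_a_key_unit above 0.0009 m and contact force between the fingers and scale_a above 1 N and value of joint each of scale_a_key_tare, scale_b_key_unit, scale_b_key_tare below 0.0005 m), for 0.1 s.
2. all keys are up again (value of joint each of scale_a_key_unit, scale_a_key_tare, scale_b_key_unit, scale_b_key_tare below 0.0005 m), for 0.05 s.
3. then the right key of the scale with the bowl is pressed down by the fingers, all other keys up (value of joint scale_a_key_tare above 0.0009 m and contact force between the fingers and scale_a above 1 N and value of joint each of scale_a_key_unit, scale_b_key_unit, scale_b_key_tare below 0.0005 m), for 0.1 s.
4. all keys are up again (all of step 2), for 0.05 s.
5. then the right key of the empty scale is pressed down by the fingers, all other keys up (value of joint scale_b_key_tare above 0.0009 m and contact force between the fingers and scale_b above 1 N and value of joint each of scale_a_key_unit, scale_a_key_tare, scale_b_key_unit below 0.0005 m), for 0.1 s.
At the end, for the whole second after the job is handed in: All four keys are up (less than 0.5 mm down); both scales and the bowl are level, at rest and within 25 mm of where they started; timer and piping nozzle are within 20 mm of where they started (all of step 4 and distance of each of scale_a, scale_b, bowl from where it was at the start of the episode below 0.025 m and angle between each of scale_a, scale_b, bowl's own z axis and vertical below 0.05 rad and linear speed of each of scale_a, scale_b, bowl below 0.02 m/s and distance of each of timer, nozzle from where it was at the start of the episode below 0.02 m); the robot touches nothing.
It fails at once if the left key of the empty scale is pressed (value of joint scale_b_key_unit above 0.0008 m).
It fails at once if two keys are pressed together (value of joint each of scale_a_key_unit, scale_a_key_tare above 0.0008 m or value of joint each of scale_a_key_unit, scale_b_key_tare above 0.0008 m or value of joint each of scale_a_key_tare, scale_b_key_tare above 0.0008 m).
It fails at once if a scale or the bowl is lifted off its support (height (world z) of any of scale_a, scale_b above 0.015 m or z of bowl in the frame of scale_a above 0.06 m).
It fails at once if a scale or the bowl is shoved more than 25 mm (distance of any of scale_a, scale_b, bowl from where it was at the start of the episode above 0.025 m).
It fails at once if the timer or piping nozzle is moved more than 20 mm (distance of any of timer, nozzle from where it was at the start of the episode above 0.02 m).
It also fails if it takes over 45 s, if anything falls off the work surface, if the arm or the gripper's body presses on something with over 40 N, if the wrist force passes 120 N, or if a joint passes its speed limit or range.

## Working session

There is one attempt and no reset: what is moved stays moved. The work goes in short steps, Python scripts to look and compute and a tool call to move; the robot and the scene stay as the last step left them, time stands still between calls to the robot, and variables do not carry over. Pictures are saved under pics/ and viewed, at most 10 in all, crops included, and the job is handed in when it is done.

Besides the shell and the picture viewer there is one more tool, called after ">>>" as a command line: name --argument value ..., lists and objects as JSON in quotes. arm_command: Moves the arm, as the interface text tells. Its arguments: {"type":"object","properties":{"targets":{"type":"array","items":{"type":"number"}},"squeeze":{"type":"number"}},"required":["targets"]}

```bash
mkdir -p pics; python3 - <<'E'
from rig import telemetry, vision, ticket, ctrl
import cv2
for n in ("scene","top"):
    cv2.imwrite(f"pics/{n}0.png",vision.camera(n)[:,:,::-1])
    print(n,vision.calibration(n))
print(vision.calibration("wrist"),telemetry.get_state(),ctrl.tip_extent)
E
```

```text
scene {'fx': 440.5706194822942, 'fy': 440.5706194822942, 'cx': 285.3839788948469, 'cy': 207.42625320255294, 'extrinsics': array([[-7.20164082e-01, -5.35117930e-01,  4.41602192e-01,
        -1.52565943e+01],
       [-6.93786429e-01,  5.59937623e-01, -4.52913071e-01,
         6.88159784e+02],
       [-4.90777638e-03, -6.32549334e-01, -7.74504522e-01,
         1.03215192e+03],
       [ 0.00000000e+00,  0.00000000e+00,  0.00000000e+00,
         1.00000000e+00]])}
top {'fx': 519.1701556557039, 'fy': 519.1701556557039, 'cx': 275.0958876889529, 'cy': 206.74973989522627, 'extrinsics': array([[ 1.92645572e-02, -9.90168270e-01,  1.38548453e-01,
         3.10496233e+02],
       [-9.99802764e-01, -1.97476423e-02, -2.11284360e-03,
         1.26724475e+02],
       [ 4.82807598e-03, -1.38480424e-01, -9.90353403e-01,
         1.63214294e+03],
       [ 0.00000000e+00,  0.00000000e+00,  0.00000000e+00,
         1.00000000e+00]])}
{'fx': 325.19226210127806, 'fy': 325.19226210127806, 'cx': 274.65197983825504, 'cy': 205.42146525720668, 'hand_eye': array([[ 3.17694566e-04, -9.60668359e-01, -2.77698044e-01
[... 270 characters left out ...]
000000e+00]])} {'time': 0.1, 'qpos': array([-1.34389204e+00,  2.64698613e-01,  1.60523173e+00,  2.35893652e-05,
        1.27372978e+00, -3.68923933e-02]), 'joint_vel': array([ 0.00064483,  0.00021646, -0.00296438, -0.00187839, -0.00092921,
        0.00020035]), 'effort': array([ 5.21310067e-04, -5.03620756e+01, -3.58069968e+01,  7.30037922e-02,
        2.33197678e-02, -4.91491630e-05]), 'tool_pos': array([ 175.89711835, -651.14125463,  301.50145801]), 'tool_rot': array([-3.11226386e+00, -4.12888683e-01,  2.72636004e-04]), 'force': array([-0.10940005,  0.05847295, -0.23036366]), 'torque': array([-0.02359395,  0.05159645,  0.04598302]), 'gripper_force': 0.0, 'opening': 1.0044246627067295} 64.0
```

View pics/scene0.png

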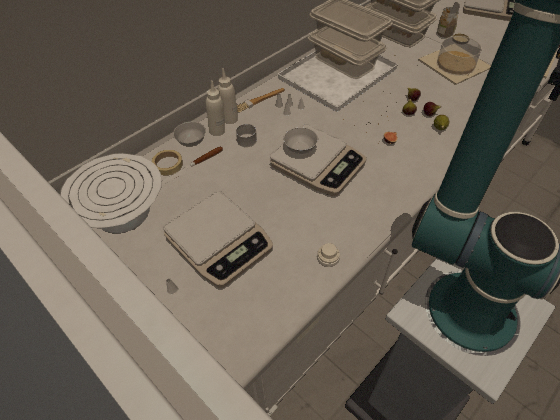

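View pics/top0.png

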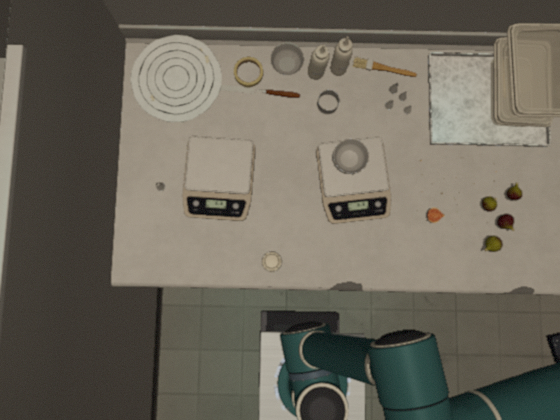

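The top view shows scale_a (with the bowl) at about (353,180) with keys near (338,210) and (380,206). The empty scale_b is at (219,178) with keys near (196,206) and (238,208). The timer is at (272,261) and the nozzle at (160,186). I'll enlarge the key rows.

```bash
python3 - <<'E'
import cv2
im=cv2.imread("pics/top0.png")[190:230,180:400]
im=cv2.resize(im,None,fx=7,fy=7,interpolation=cv2.INTER_CUBIC)
cv2.imwrite("pics/c0.png",cv2.vconcat([im[:,:770],im[:,770:]]))
E
```

```text
(no output)
```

View pics/c0.png

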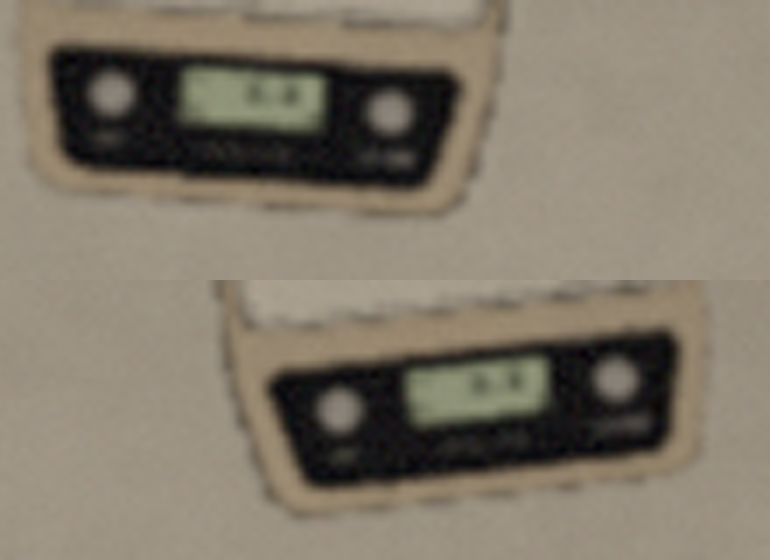

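The enlarged crop gives full-image key positions: b_left (195.6,202.9), b_right (235.3,205.7), a_left (338.1,208.1), a_right (377.7,204.0).

```bash
cat > h.py <<'E'
import numpy as np, cv2
from scipy.spatial.transform import Rotation as R
from rig import telemetry, vision
def px(n,u,v,z):
    c=vision.calibration(n);E=c["extrinsics"]
    d=E[:3,:3]@[(u-c["cx"])/c["fx"],(v-c["cy"])/c["fy"],1]
    return E[:3,3]+d*(z-E[2,3])/d[2]
def wpx(s,u,v,z):
    c=vision.calibration("wrist");H=c["hand_eye"]
    p=np.array([u-c["cx"],v-c["cy"]]);r=np.hypot(*p);a=r/c["fx"]
    d=np.r_[p/r*np.sin(a),np.cos(a)]
    Rt=R.from_rotvec(s["tool_rot"]).as_matrix()
    d=Rt@H[:3,:3]@d; o=s["tool_pos"]+Rt@H[:3,3]
    return o+d*(z-o[2])/d[2]
def go(s,p):  # tool-axes shift (mm) to put TCP at p
    return R.from_rotvec(s["tool_rot"]).as_matrix().T@(np.array(p)-s["tool_pos"])
E
python3 - <<'E'
from h import *
np.set_printoptions(precision=2,suppress=True)
k={n:px("top",*uv,33) for n,uv in dict(bl=(195.6,202.9),br=(235.3,205.7),al=(338.1,208.1),ar=(377.7,204)).items()}
print(k)
for i in "ab":
    d=k[i+"l"]-k[i+"r"]; print(i,np.hypot(*d[:2]),np.degrees(np.arctan2(-d[0],d[1])))
print("timer",px("top",272,261,44),"nozzle",px("top",160,186,25))
s=telemetry.get_state();print(R.from_rotvec(s["tool_rot"]).as_matrix())
E
```

```text
{'bl': array([541.37, 370.82,  33.  ]), 'br': array([535.04, 247.11,  33.  ]), 'al': array([533.88, -72.73,  33.  ]), 'ar': array([ 549.24, -196.12,   33.  ])}
a 124.34395420053495 7.093463801541753
b 123.86605612522496 -2.930084522422865
timer [365.76 129.55  44.  ] nozzle [593.9  485.89  25.  ]
[[ 0.97  0.26 -0.  ]
 [ 0.26 -0.97  0.  ]
 [ 0.   -0.   -1.  ]]
```

```bash
python3 - <<'E'
from h import *
s=telemetry.get_state()
M=R.from_rotvec(s["tool_rot"])*R.from_euler("z",8,degrees=True)
print(M.as_matrix().round(3), M.as_matrix().T@(np.array([510,-73,240])-s["tool_pos"]))
E
```

```text
[[ 0.992  0.124 -0.   ]
 [ 0.124 -0.992  0.002]
 [-0.    -0.002 -1.   ]] [ 403.14227993 -532.18598174   62.52086169]
```

>>> arm_command --targets '[1,0,0,0,8,1,0.029,-0.038,0.0045,0,1,0.029,-0.038,0.0045,0,1,0.029,-0.038,0.0045,0,1,0.029,-0.038,0.0045,0]' --squeeze 10

```text
time: 0.72
tool_pos: [272.7, -484.8, 284.0]
tool_rot: [-3.135, -0.194, 0.0]
force: [0.3, -0.5, -0.4]
opening: 0.459
gripper_force: 0.0
```

>>> arm_command --targets '[1,0.029,-0.038,0.0045,0,1,0.029,-0.038,0.0045,0,1,0.029,-0.038,0.0045,0,1,0.029,-0.038,0.0045,0,1,0.029,-0.038,0.0045,0]'

```text
time: 1.35
tool_pos: [392.9, -278.4, 261.7]
tool_rot: [-3.135, -0.195, 0.0]
force: [0.4, -0.8, -0.3]
opening: 0.0
gripper_force: 0.0
```

>>> arm_command --targets '[1,0.029,-0.038,0.0045,0,1,0.029,-0.038,0.0045,0,1,0.029,-0.038,0.0045,0,1,0.029,-0.038,0.0045,0,1,0,0,0,0]'

```text
time: 1.98
tool_pos: [489.5, -112.3, 243.4]
tool_rot: [-3.134, -0.202, 0.002]
force: [0.2, 0.1, -0.6]
opening: 0.008
gripper_force: 0.0
```

```bash
python3 - <<'E'
from h import *
s=telemetry.get_state();im=vision.camera("wrist")
cv2.imwrite("pics/w0.png",im[:,:,::-1])
import pickle;pickle.dump(s,open("s0.pkl","wb"))
print(s["tool_pos"],R.from_rotvec(s["tool_rot"]).as_matrix().round(3),s["opening"],s["time"])
E
```

```text
[ 489.47678374 -112.25833282  243.43503662] [[ 0.992  0.128 -0.001]
 [ 0.128 -0.992  0.001]
 [-0.001 -0.001 -1.   ]] 0.007752932761813698 1.975
```

View pics/w0.png

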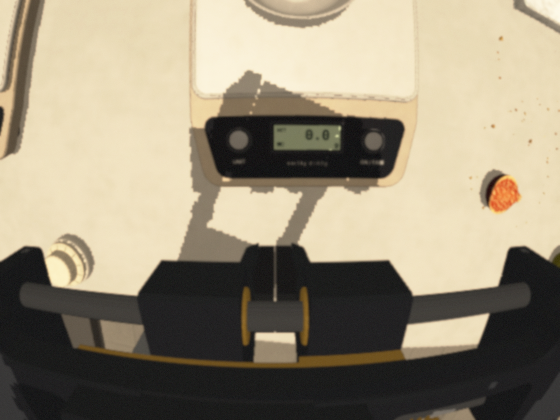

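The wrist view shows the closed fingers at (275,255). Scale_a's keys are at about (239,139) on the left and (374,141) on the right.

```bash
python3 - <<'E'
from h import *
import pickle;s=pickle.load(open("s0.pkl","rb"))
l=wpx(s,239,139,33);r=wpx(s,374,141,33);print(l,r,np.hypot(*(l-r)[:2]))
s=telemetry.get_state()
print(go(s,[*((l[:2]+[533.9,-72.7])/2),112]))
E
```

```text
[534.59904949 -73.88287765  33.        ] [ 550.37841612 -196.94474213   33.        ] 124.06937938129124
[ 50.31635847 -34.21424954 131.52535697]
```

>>> arm_command --targets '[1,0.025,-0.017,0.033,0,1,0.025,-0.017,0.033,0,1,0,0,0.033,0,1,0,0,0.032,0,1,0,0,0,0]'

```text
time: 2.65
tool_pos: [531.4, -75.7, 110.4]
tool_rot: [-3.134, -0.193, 0.011]
force: [0.6, -0.4, 0.3]
opening: 0.005
gripper_force: 0.0
```

>>> arm_command --targets '[1,0,0,0,0]'

```text
time: 2.78
tool_pos: [534.7, -75.9, 114.2]
tool_rot: [3.135, 0.193, 0.002]
force: [1.1, 0.2, 0.2]
opening: 0.004
gripper_force: 0.0
```

>>> arm_command --targets '[1,0,-0.0025,0.005,0,1,0,0,0.006,0,1,0,0,0,0,1,0,0,0,0]'

```text
time: 3.28
tool_pos: [534.1, -72.3, 102.3]
tool_rot: [3.135, 0.195, 0.0]
force: [0.0, 0.1, 0.1]
opening: 0.009
gripper_force: 0.0
```

>>> arm_command --targets '[1,0,0,0.004,0,1,0,0,0.002,0,1,0,0,0,0,1,0,0,0,0]'

```text
time: 3.78
tool_pos: [534.3, -72.3, 96.6]
tool_rot: [3.135, 0.195, 0.001]
force: [-0.8, 1.1, 5.1]
opening: 0.005
gripper_force: 2.2
```

>>> arm_command --targets '[1,0,0,0.001,0,1,0,0,0,0,1,0,0,0,0]'

```text
time: 4.15
tool_pos: [534.3, -72.4, 96.2]
tool_rot: [3.135, 0.195, 0.001]
force: [-3.0, 0.6, 9.4]
opening: 0.006
gripper_force: 4.8
```

>>> arm_command --targets '[1,0,0,-0.02,0,1,0,0.041,0,0,1,0,0.042,0,0,1,0,0.042,0,0,1,0,0,0,0]'

```text
time: 4.78
tool_pos: [549.8, -198.9, 115.0]
tool_rot: [3.135, 0.19, 0.001]
force: [-0.3, 0.5, -0.7]
opening: 0.007
gripper_force: 0.0
```

>>> arm_command --targets '[1,0,0,0,0,1,0,0,0,0]'

```text
time: 5.03
tool_pos: [549.0, -195.2, 114.7]
tool_rot: [-3.135, -0.196, 0.002]
force: [0.3, -0.2, 0.1]
opening: 0.007
gripper_force: 0.0
```

```bash
python3 - <<'E'
from h import *
s=telemetry.get_state();print(s["tool_pos"],s["force"],s["time"], go(s,[549.8,-196.5,96]))
im=vision.camera("scene")[:,:,::-1][120:290,150:380]
cv2.imwrite("pics/s1.png",cv2.resize(im,None,fx=3.4,fy=3.4,interpolation=cv2.INTER_CUBIC))
E
```

```text
[ 548.99855019 -195.1898687   114.70216451] [ 0.31652273 -0.21677521  0.0800638 ] 5.025 [ 0.64979803  1.41524317 18.70038964]
```

View pics/s1.png

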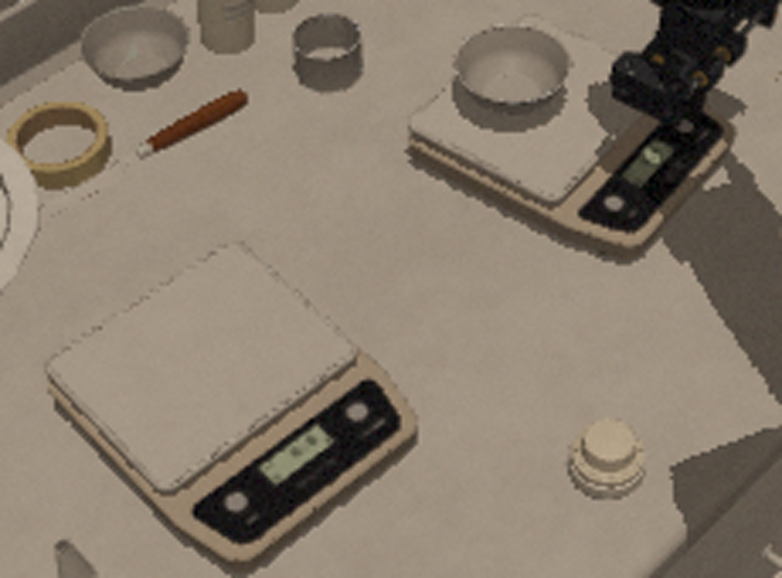

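The scene crop shows the fingers above scale_a's right key at about (685,125), and scale_a and the bowl don't look shifted. Next I press the right key.

>>> arm_command --targets '[1,0.0005,0.001,0.012,0,1,0,0,0.005,0,1,0,0,0.002,0,1,0,0,0,0,1,0,0,0,0]'

```text
time: 5.7
tool_pos: [549.6, -196.7, 96.4]
tool_rot: [-3.134, -0.195, 0.002]
force: [-2.8, 3.0, 5.4]
opening: 0.006
gripper_force: 2.7
```

>>> arm_command --targets '[1,0,0,0.001,0,1,0,0,0,0,1,0,0,0,0]'

```text
time: 6.08
tool_pos: [549.7, -196.7, 96.2]
tool_rot: [-3.134, -0.195, 0.002]
force: [-4.9, 3.6, 11.2]
opening: 0.003
gripper_force: 5.1
```

>>> arm_command --targets '[1,0,0,-0.02,0,1,0,0,-0.04,0,1,0,0,-0.04,0,1,0,0,-0.04,0,1,0,0,0,10]'

```text
time: 6.7
tool_pos: [552.7, -198.4, 241.0]
tool_rot: [3.137, -0.086, 0.014]
force: [0.4, 0.3, -0.2]
opening: 0.007
gripper_force: 0.0
```

>>> arm_command --targets '[1,0,0,0,0]'

```text
time: 6.82
tool_pos: [550.5, -197.5, 236.7]
tool_rot: [3.14, -0.076, 0.003]
force: [-0.5, 0.0, -0.1]
opening: 0.005
gripper_force: 0.0
```

```bash
python3 - <<'E'
from h import *
s=telemetry.get_state();print(s["tool_pos"],s["tool_rot"],s["force"],s["time"], go(s,[490,247,236]))
E
```

```text
[ 550.4921028  -197.50896634  236.66482695] [ 3.1398211  -0.07638932  0.00322129] [-0.45707382  0.00121235 -0.07507262] 6.825 [-8.20376694e+01 -4.41041673e+02  1.46207767e-01]
```

>>> arm_command --targets '[1,-0.008,-0.044,0,0,1,-0.008,-0.044,0,0,1,-0.008,-0.044,0,0,1,-0.008,-0.044,0,0,1,-0.008,-0.044,0,0]'

```text
time: 7.45
tool_pos: [520.4, 25.7, 234.5]
tool_rot: [3.141, -0.074, -0.002]
force: [1.0, -0.4, -0.4]
opening: 0.007
gripper_force: 0.0
```

>>> arm_command --targets '[1,-0.008,-0.044,0,0,1,-0.008,-0.044,0,0,1,-0.008,-0.044,0,0,1,-0.008,-0.044,0,0,1,-0.008,-0.044,0,0]'

```text
time: 8.07
tool_pos: [491.5, 247.4, 234.5]
tool_rot: [3.14, -0.073, -0.002]
force: [0.2, -0.1, -1.0]
opening: 0.004
gripper_force: 0.0
```

>>> arm_command --targets '[1,0,0,0,0,1,0,0,0,0]'

```text
time: 8.32
tool_pos: [491.9, 245.7, 234.5]
tool_rot: [3.139, -0.075, -0.002]
force: [-0.6, 0.6, -0.2]
opening: 0.007
gripper_force: 0.0
```

```bash
python3 - <<'E'
from h import *
s=telemetry.get_state();im=vision.camera("wrist")
cv2.imwrite("pics/w1.png",im[:,:,::-1])
import pickle;pickle.dump(s,open("s1.pkl","wb"))
print(s["tool_pos"],s["tool_rot"],s["time"])
E
```

```text
[491.91601392 245.71726801 234.49890046] [ 3.13947667e+00 -7.51611154e-02 -2.02776299e-03] 8.325
```

View pics/w1.png

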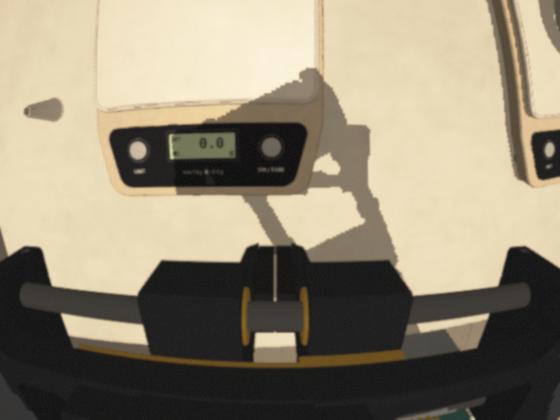

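The wrist view shows scale_b's right key at (271,147) and its left key at (138,150), with the fingers in line with the right key.

```bash
python3 - <<'E'
from h import *
import pickle;s=pickle.load(open("s1.pkl","rb"))
r=wpx(s,271,147,33);print(r,wpx(s,138,150,33))
s=telemetry.get_state()
print(go(s,[*((r[:2]+[535,247.1])/2),112]))
E
```

```text
[535.07197889 246.69603815  33.        ] [541.39713021 369.9495383   33.        ]
[ 42.88429257  -3.86534946 122.59184461]
```

>>> arm_command --targets '[1,0.021,-0.002,0.031,0,1,0.022,-0.002,0.031,0,1,0,0,0.031,0,1,0,0,0.03,0,1,0,0,0,0]'

```text
time: 9.0
tool_pos: [533.6, 245.6, 109.3]
tool_rot: [3.138, -0.081, -0.01]
force: [-0.2, -0.4, 0.2]
opening: 0.006
gripper_force: 0.0
```

>>> arm_command --targets '[1,0,0,0,0,1,0,0,0,0]'

```text
time: 9.25
tool_pos: [536.8, 248.1, 114.1]
tool_rot: [-3.139, 0.08, -0.005]
force: [0.7, -0.5, 0.4]
opening: 0.006
gripper_force: 0.0
```

>>> arm_command --targets '[1,-0.001,0.001,0.01,0,1,0,0,0.005,0,1,0,0,0.002,0,1,0,0,0,0,1,0,0,0,0]'

```text
time: 9.88
tool_pos: [534.3, 247.0, 96.2]
tool_rot: [3.14, -0.079, -0.001]
force: [-3.2, -1.8, 8.8]
opening: 0.007
gripper_force: 4.3
```

Bottomed out at 8.8 N. I'll hold briefly, then retreat.

>>> arm_command --targets '[1,0,0,0.0005,0,1,0,0,0,0,1,0,0,-0.02,0,1,0,0,-0.05,0,1,0,0,-0.05,0]'

```text
time: 10.5
tool_pos: [534.1, 247.0, 216.1]
tool_rot: [3.14, -0.079, -0.001]
force: [0.5, 0.2, 0.4]
opening: 0.003
gripper_force: 0.0
```

>>> arm_command --targets '[1,0,0,-0.03,0,1,0,0,0,0,1,0,0,0,0,1,0,0,0,0]'

```text
time: 11.0
tool_pos: [533.4, 246.6, 242.6]
tool_rot: [3.139, -0.079, -0.005]
force: [-0.2, 0.1, -0.6]
opening: 0.01
gripper_force: 0.0
```

```bash
python3 - <<'E'
from h import *
print(telemetry.get_state()["force"])
cv2.imwrite("pics/s2.png",vision.camera("scene")[:,:,::-1])
E
```

```text
[-0.20053528  0.08702016 -0.58142707]
```

View pics/s2.png

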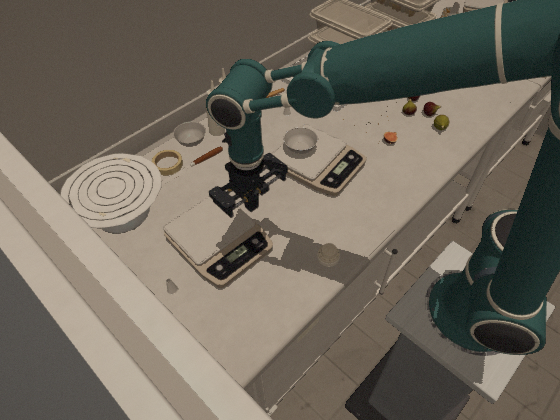

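The scene view shows the arm clear of everything. The scales (318,160) and (218,237), bowl (300,143), timer (328,255) and nozzle (171,285) are all where they started.

```bash
python3 -c "
from rig import ticket
print(ticket.hand_in())"
```

```text
the job is handed in; nothing more can be done
None
```

I pressed the three keys in order (scale_a left, scale_a right, scale_b right), each to about 9–11 N against the 6 N needed, released each one, and handed the job in at about 11 s; the hand-in gave no verdict.

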